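# Build up the keyed index-wheel arbor

## Robot

A 7-joint arm with a two-finger parallel gripper is mounted at the origin on a cart in front of the work surface, level with it; the furniture and walls round the work are solid. World frame = base frame: x ahead of the robot, y to its left, z up, the work surface at z = 0. Lengths are in m, angles in degrees, forces in N, time in s.
With the tool pointing down it reaches from about 0.35 to 0.9 m from the base axis. Payload 8.1 kg.
Tool frame: the origin (TCP) lies at the very end of the fingers, on their centre line; the grasp point (between the pads) lies 19 mm behind it; z points along the fingers, y is the line along which they close (so a half turn about z gives the same grasp; the last joint's range is limited). The gripper opens to 85 mm and grips with 20 to 120 N. Pads are 22 mm wide; open, the fingers measure 114 mm over their backs; the gripper's body (76 mm by 85 mm) begins 54 mm behind the grasp point. The pads swing forward as they close: fully open they stand 13 mm farther back than shut.
Start: joints at [58.465, 24.895, 1.432, 90.138, -0.665, 64.973, -4.303], TCP at [0.271, -0.563, 0.231] pointing down, gripper open.
Joint ranges: [-149.89, 149.89], [-25.12, 119.58], [-72.63, 75.52], [4.76, 147.25], [-75.54, 255.54], [6.69, 114.76], [-157.13, 157.13]. Speed limits (degrees/s): [127.2, 127.2, 172.46, 172.46, 180, 180, 180].

## Interface

Orientations are given as [roll, pitch, yaw] about the fixed x, y, z axes, in that order (R = Rz(yaw) Ry(pitch) Rx(roll)).
In Python, from workcell import status, viewer, ticket gives the robot as it stands.
- The arm moves only by the tool apply_moves, never from a script. Its argument "increments" is a list of rows, each a list of 6 numbers: the shift along the tool's x, y, z in m, then the turn, a rotation vector about the tool's x, y, z in rad. In form: [[tx, ty, tz, wx, wy, wz], ...]. A call has 1 to 8 rows; each row is the pose to reach, as a shift and turn from the pose commanded when the call began, along the tool's axes at that moment; what a row does not reach only later rows make up. A row lasts 1/8 s, in which the tool goes at most 62.5 mm and 10.7 degrees, less where a joint would pass 70% of its speed; a pose out of reach is approached as far as the arm can. A call with a gripper value outside its range is refused whole. "jaw" is the closure, from -1 (fully open) to 1 (shut), set as the call begins (left out, the last holds). The fingers move at their own pace and stop on an object; the grip force is fixed at half the most. Time passes only in rows, so rows that repeat a pose let the fingers close. It gives the time, the measured TCP pose, the force, the opening and the grip force at its end, in the units of the state.
- status.state(): the state, without advancing time (a new reading comes with each control period).
- viewer.snapshot(name): name is "scene" or "top" or "wrist"; returns (picture, depth): 400x640x3 uint8, red, green, blue; 400x640 float32, m along the optical axis (not along the pixel's ray), 0 where there is no reading.
- viewer.camera_model(name): a dict with "K" (3x3 intrinsics, pixels), "R" (3x3) and "t" (3): a world point X has camera coordinates R X + t; the wrist camera has in their place "hand_eye" (4x4, takes a point from camera to tool coordinates, whose origin is the TCP and whose axes are the flange's). Camera axes: x right, y down, z forward; pixel columns grow to the right and rows downward; lengths in m; the calibration is good to about 2 mm. The wrist camera is an equidistant fisheye: a pixel r from the principal point sees the ray r / f radians off the axis. A picture is of the moment at which its call begins: read the wrist's pose just before it. camera_model takes no time and is no camera call.
- ticket.hand_in(): hands the job in; it is judged then, once.
The state is a dict: "clock": time; "joint_positions": joint angles; "qvel": joint speeds; "tau": joint torques, N m; "position": TCP position; "tool_rot": TCP orientation; "ft_force": force on the tool from outside, world axes, zero at the start; "ft_torque": the same for the moment, N m; "opening": finger opening in m; "gripper_force": force on a finger pad.
Only numpy, scipy, OpenCV 4.12 (cv2) and the standard library are available. Lean on these libraries where they do the work, as an engineer would, in place of code of your own. Each camera call takes 0.05 s, during which the arm holds its last target. There are 200 camera calls.

## Task

Build up the arbor on the round assembly stand: slide the blue toothed wheel, boss up, over the spindle and turn it so that its keyway drops over the red key and it sits fully down on the base, then thread on the thick steel spacer, and last the thin brass spacer, each lying flat on the part below. Leave the small brass bush, the hexagon key and the long bush where they are.

Things in the scene. Friction and masses are not known exactly. Their poses are not given: they have to be found in the camera images.
- arbor_stand: Fixed stand; origin: centre of its underside, on the work surface; +x points to its key. Round aluminium base, diameter 90, top 14 above the work surface. On it a steel hub, diameter 24, up to 35 above the work surface (top 3 mm bevelled in to the spindle), then a spindle, diameter 14, tip at 74; its last 6 mm taper to diameter 7.
- key_top (a point): Top ridge of the stand's red key, 14 from the stand's axis in its +x direction, 32 above the work surface. The key is 8 wide, runs up the hub's side from the base to 28 and then narrows like a roof to this ridge; its outer face is 16 from the axis. A red line on the base outward of it shows the same direction.
- wheel_center (a point): Blue toothed wheel, loose, about 90 g, starts flat, boss up. Point on its axis, half-way up (12 above its underside); z up. Toothed disc, diameter 61, 10 thick; above it a round boss to grip, diameter 44, from 10 to 24. Through bore, diameter 27, with one through keyway, 11 wide, reaching 17.5 from the axis, toward the wheel's +x. Seated: this point is 26 above the work surface.
- keyway_top (a point): Middle of the keyway's mouth in the top of the wheel's boss, 15.5 from the wheel's axis toward its +x, 24 above its underside. Yellow marks on boss and disc just outward of it show the same direction.
- spacer_thick_center (a point): Thick steel spacer ring, loose, about 90 g, lying flat: outside diameter 36, bore 17, 18 thick. This point is on its axis, half-way up (9 above its underside); z is up its axis. Seated on the wheel's boss, this point is 47 above the work surface.
- spacer_thin_center (a point): Thin brass spacer ring, loose, about 60 g, lying flat: outside diameter 36, bore 17, 10 thick. This point is on its axis, half-way up (5 above its underside); z is up its axis. Seated on the thick spacer, this point is 61 above the work surface.
- toggle_clamp_nest: Obstacle, fixed: white toggle clamp between the parts and the feeder, its base 85 (x) by 110 (y); its red lever stands about 65 right (-y) of this origin, up to 143 above the work surface. Further left, from about 90 left (+y) of this origin, hangs the rim of the white feeder bowl, 160 to 220 high.
- brass_bush: Bystander: small standing brass bush, diameter 18, 22 high, loose; origin at the centre of its underside.
- hex_key: Bystander: black L-shaped hexagon key, 32 x 90 x 4 high, lying flat, loose; origin at the centre of its underside.
- long_bush: Bystander: standing steel bush with a foot flange, diameter 26, 45 high, loose; origin at the centre of its underside.
Mind the look-alikes: they are no part of the job. What is shaped like the part that bears wheel_center but green is not meant.

How it is judged:
By the outcome, as a careful person would: the job done as asked, in the order asked, and still so for the second after the job is handed in, with the robot touching nothing.
It also fails if it takes over 72 s, if anything falls off the work surface, if the arm or the gripper's body presses on something with over 40 N, if the wrist force passes 120 N, or if a joint passes its speed limit or range.

## Working session

There is one attempt and no reset: what is moved stays moved. The work goes in short steps, Python scripts to look and compute and a tool call to move; the robot and the scene stay as the last step left them, time stands still between calls to the robot, and variables do not carry over. Pictures are saved under pics/ and viewed, at most 10 in all, crops included, and the job is handed in when it is done.

Besides the shell and the picture viewer there is one more tool, called after "Call:" in YAML: its name, and indented under it one key for each argument. apply_moves: Moves the arm, as the interface text tells. Its arguments: {"type":"object","properties":{"increments":{"type":"array","items":{"type":"array","items":{"type":"number"}}},"jaw":{"type":"number"}},"required":["increments"]}

```bash
mkdir -p pics; ls
cat > h.py <<'E'
import numpy as np, cv2
from workcell import status, viewer, ticket
def snap(n):
    p,d=viewer.snapshot(n); return p,d
def ray(n,uv,z):
    m=viewer.camera_model(n);K,R,t=map(np.array,(m["K"],m["R"],m["t"]))
    c=-R.T@t; d=R.T@np.linalg.solve(K,[uv[0],uv[1],1.]); return c+d*(z-c[2])/d[2]
def pts(n,d):
    m=viewer.camera_model(n);K,R,t=map(np.array,(m["K"],m["R"],m["t"]))
    v,u=np.mgrid[:d.shape[0],:d.shape[1]]
    c=np.stack([(u-K[0,2])/K[0,0]*d,(v-K[1,2])/K[1,1]*d,d],-1)
    return (c-t)@R
def save(n,p): cv2.imwrite(n,p[...,::-1])
E
python3 - <<'E'
from h import *
print(status.state())
for n in("top","scene"):
    p,d=snap(n);save(f"pics/{n}0.png",p);np.savez(f"pics/{n}0.npz",p=p,d=d);print(viewer.camera_model(n))
print(viewer.camera_model("wrist"))
E
```

```text
pics
{'clock': 0.0, 'joint_positions': array([58.46675499, 24.93703872,  1.43098833, 90.18926227, -0.66599066,
       64.97412739, -4.30229612]), 'qvel': array([ 0.06924588, -0.04518183,  0.05401068,  0.07336151,  0.09606429,
        0.00081758, -0.01604975]), 'tau': array([ 2.23613038e-04, -6.70469141e+01,  1.02518465e+00, -3.16216850e+01,
        1.55545300e-02,  1.25088205e-02,  2.42813633e-05]), 'position': array([ 0.27032338, -0.56294674,  0.23051855]), 'tool_rot': array([-1.79908173e+02,  7.18447012e-03,  2.56506143e+01]), 'ft_force': array([-0.14515485, -0.45920898, -0.85617563]), 'ft_torque': array([ 0.01196458,  0.03094159, -0.0215358 ]), 'gripper_force': 0.0, 'opening': 0.08556632190717824}
{'K': array([[447.19675618,   0.        , 325.84058912],
       [  0.        , 447.19675618, 192.59221632],
       [  0.        ,   0.        ,   1.        ]]), 'R': array([[-0.14100014, -0.9899908 ,  0.00609661],
       [-0.97029868,  0.13696752, -0.19940003],
       [ 0.19656916, -0.03403096, -0.97989921]]), 't': array([-0.15233418,  0.57074533,  0.83644555])}
{'K': array([[421.0610271
[... 151 characters left out ...]
.84304648, -0.53735188, -0.02292558],
       [-0.27220655,  0.46304939, -0.84349799],
       [ 0.46387091, -0.70486752, -0.53664286]]), 't': array([0.34193181, 0.28000178, 0.46131071])}
{'K': array([[309.70691629,   0.        , 321.47237679],
       [  0.        , 309.70691629, 197.11202031],
       [  0.        ,   0.        ,   1.        ]]), 'hand_eye': array([[ 4.86399936e-04, -9.53889758e-01, -3.00156780e-01,
         7.75217945e-02],
       [ 9.99999633e-01,  6.75556946e-04, -5.26415210e-04,
         6.19942474e-04],
       [ 7.04915075e-04, -3.00156413e-01,  9.53889737e-01,
        -1.42057818e-01],
       [ 0.00000000e+00,  0.00000000e+00,  0.00000000e+00,
         1.00000000e+00]])}
```

View pics/top0.png

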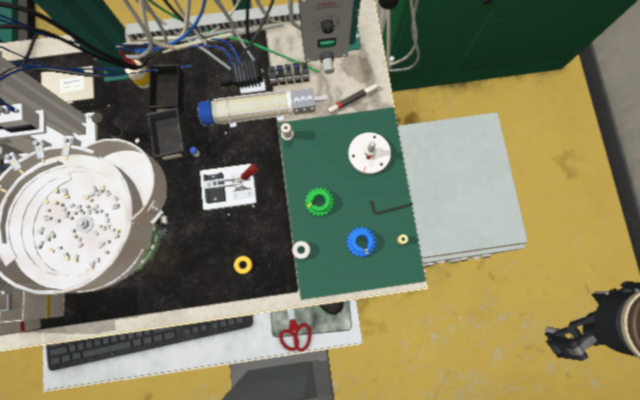

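View pics/scene0.png

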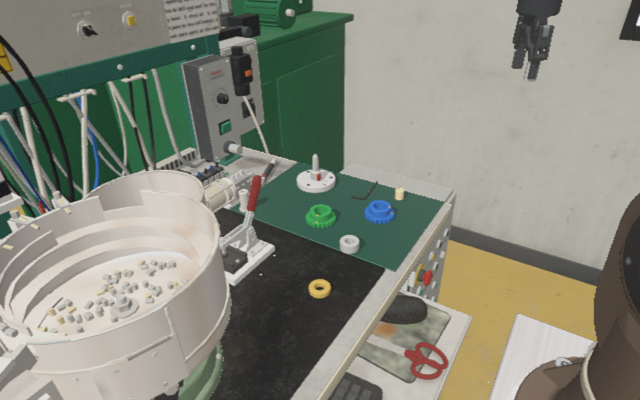

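The top view shows these candidates:
- **Wheels:** blue at (361,241), which is wanted; green at (319,202) is the look-alike.
- **Thick spacer:** steel ring at (301,250). The long bush at (287,131) is a bystander.
- **Thin spacer:** brass ring at (243,265). The brass bush at (403,239) is a bystander.
- **Stand:** (369,153), with the key toward about (385,152).

Next I'll measure these and make one close crop.

```bash
cat > m.py <<'E'
from h import *
z=np.load("pics/top0.npz");p,d=z["p"],z["d"];P=pts("top",d)
hsv=cv2.cvtColor(p,cv2.COLOR_RGB2HSV)
def blob(box,f,name):
    x0,y0,x1,y1=box; m=np.zeros(d.shape,bool); m[y0:y1,x0:x1]=f[y0:y1,x0:x1]; m&=d>0
    q=P[m]; 
    if len(q)==0: print(name,"none"); return
    print(name,m.sum(),"mean",q.mean(0).round(4),"min",q.min(0).round(4),"max",q.max(0).round(4),"px",np.argwhere(m).mean(0)[::-1].round(1))
H,S,V=[hsv[...,i].astype(int) for i in range(3)]
Z=P[...,2]
blue=(abs(H-107)<12)&(S>120)
blob((335,215,390,265),blue,"blue"); blob((335,215,390,265),(Z>.018)&blue,"boss")
blob((335,215,390,265),(abs(H-28)<8)&(S>120),"yellow")
blob((285,235,318,265),(Z>.012),"thick");blob((225,250,260,280),(Z>.006)&(abs(H-22)<10)&(S>100),"thin")
blob((340,125,400,180),(Z>.008)&(Z<.02),"base");blob((340,125,400,180),((H<8)|(H>172))&(S>120),"red")
blob((340,125,400,180),Z>.04,"spindle");blob((395,230,412,248),Z>.012,"bush");blob((275,115,300,142),Z>.03,"lbush")
blob((300,180,340,220),Z>.018,"greenboss"); blob((195,160,262,215),Z>.01,"clamp");blob((195,150,262,215),Z>.08,"lever");blob((0,100,170,300),Z>.15,"bowl")
blob((420,200,424,210),Z>-1,"surf");blob((320,260,360,270),Z>-1,"mat")
# pure ellipse fits
for nm,box,m,zz in(("boss",(335,215,390,265),blue,.01),("thick",(285,235,318,265),Z>.012,.018),("thin",(225,250,260,280),(abs(H-22)<10)&(S>100),.01),("base",(340,125,400,180),(Z>.008)&(Z<.03),.014)):
    x0,y0,x1,y1=box; mm=np.zeros(d.shape,np.uint8);mm[y0:y1,x0:x1]=m[y0:y1,x0:x1]
    c=max(cv2.findContours(mm,0,1)[0],key=cv2.contourArea);e=cv2.fitEllipse(cv2.convexHull(c));print(nm,e,ray("top",e[0],zz).round(4))
cr=[cv2.resize(p[y:y+75,x:x+100],(400,300),interpolation=2) for x,y in((312,205),(320,117),(255,222),(205,230))]
save("pics/crop0.png",np.vstack([np.hstack(cr[:2]),np.hstack(cr[2:])]))
E
python3 m.py
```

```text
blue 635 mean [ 0.4415 -0.2891  0.0116] min [ 0.41   -0.322  -0.0056] max [ 0.4735 -0.2587  0.0281] px [360.6 241.3]
boss 218 mean [ 0.4428 -0.2886  0.0232] min [ 0.4202 -0.3102  0.0184] max [ 0.4637 -0.2679  0.0281] px [360.7 240.2]
yellow none
thick 190 mean [ 0.4423 -0.1645  0.0167] min [ 0.4246 -0.182   0.0121] max [ 0.4597 -0.1467  0.0209] px [300.5 249.3]
thin 185 mean [ 0.4295 -0.0422  0.0089] min [ 0.4121 -0.059   0.0061] max [ 0.4467 -0.0251  0.0135] px [242.1 264.3]
base 1189 mean [ 0.6261 -0.3357  0.0133] min [ 0.5824 -0.3805  0.0081] max [ 0.6724 -0.2912  0.0198] px [368.7 152.8]
red 6 mean [ 0.6137 -0.3306  0.0292] min [ 0.6123 -0.3328  0.0249] max [ 0.6146 -0.3284  0.0313] px [368.  156.5]
spindle 62 mean [ 0.6253 -0.3349  0.0632] min [ 0.6204 -0.342   0.0411] max [ 0.635  -0.3292  0.0758] px [370.9 146.1]
bush 51 mean [ 0.4339 -0.3732  0.0208] min [ 0.4256 -0.3819  0.014 ] max [ 0.442  -0.365   0.0236] px [402.2 238.8]
lbush 84 mean [ 0.6955 -0.1669  0.0411] min [ 0.6862 -0.1765  0.0301] max [ 0.7068 -0.1572  0.0467] px [285.4 128.2]
greenboss 221 mean [ 0.5374 -0.2155
[... 495 characters left out ...]
339] max [ 0.5314 -0.4559 -0.1244] px [421.5 204.5]
mat 398 mean [ 0.4014 -0.2397 -0.0009] min [ 0.3866 -0.2807 -0.0054] max [ 0.4163 -0.1984  0.0042] px [339.6 264.5]
boss ((360.79669189453125, 241.54029846191406), (30.672542572021484, 30.864917755126953), 160.24896240234375) [ 0.4411 -0.2895  0.01  ]
thick ((300.4782409667969, 249.37457275390625), (17.09865379333496, 17.35338592529297), 136.05499267578125) [ 0.442  -0.1645  0.018 ]
thin ((242.66595458984375, 264.40142822265625), (19.5848445892334, 20.487403869628906), 68.3634033203125) [ 0.429  -0.0435  0.01  ]
base ((368.7972412109375, 152.4854736328125), (40.45969009399414, 41.5986442565918), 109.32653045654297) [ 0.6264 -0.3359  0.014 ]
```

View pics/crop0.png

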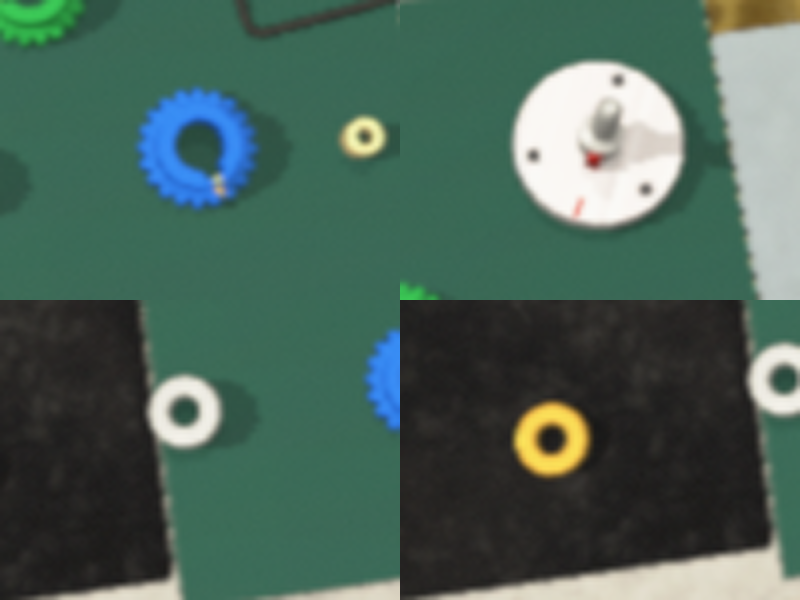

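```bash
cat >> h.py <<'E'
from scipy.spatial.transform import Rotation as Ro
def go(x,y,z,yaw,rp=(180,0)):
    s=status.state(); R=Ro.from_euler("xyz",s["tool_rot"],degrees=True)
    T=Ro.from_euler("xyz",[rp[0],rp[1],yaw],degrees=True)
    d=R.inv().apply(np.array([x,y,z])-s["position"]); w=(R.inv()*T).as_rotvec()
    print("clk",round(s["clock"],2),"delta",d.round(4).tolist(),"rot",w.round(4).tolist(),"rows",round(np.linalg.norm(d)/.0625,1),round(np.degrees(np.linalg.norm(w))/10.7,1))
def wray(uv,z,s):
    m=viewer.camera_model("wrist");K=m["K"];E=np.array(m["hand_eye"])
    x=np.array([(uv[0]-K[0,2])/K[0,0],(uv[1]-K[1,2])/K[1,1]]);th=np.linalg.norm(x)
    dc=np.r_[np.sin(th)*x/max(th,1e-9),np.cos(th)]
    R=Ro.from_euler("xyz",s["tool_rot"],degrees=True)
    c=R.apply(E[:3,3])+s["position"]; d=R.apply(E[:3,:3]@dc); return c+d*(z-c[2])/d[2]
def wsnap(name):
    s=status.state();p,d=viewer.snapshot("wrist");save(name,p);np.savez(name[:-4],p=p,d=d,s=s,allow_pickle=True);return s,p,d
E
python3 - <<'E'
from h import *
C=np.array([.6263,-.336,.014]);a=ray("top",(364.75,169),.014)-C;print(a,np.degrees(np.arctan2(a[1],a[0])))
W=np.array([.4418,-.289,.024]);b=ray("top",(366.75,251.25),.018)-W;print(b,np.degrees(np.arctan2(b[1],b[0])))
go(.4418,-.289,.13,70)
E
```

```text
[-3.46991213e-02  1.44635657e-02  1.21430643e-17] 157.3722586725953
[-0.02250572 -0.00869546 -0.006     ] -158.87512925970427
clk 0.1 delta [0.2731, -0.1726, 0.1008] rot [-0.0014, -0.0004, -0.774] rows 5.4 4.1
```

Call:
apply_moves:
  increments:
    - [0.273,-0.173,0.08,0,0,-1.036]
    - [0.273,-0.173,0.08,0,0,-1.036]
    - [0.273,-0.173,0.08,0,0,-1.036]
    - [0.273,-0.173,0.08,0,0,-1.036]
    - [0.273,-0.173,0.08,0,0,-1.036]
    - [0.273,-0.173,0.08,0,0,-1.036]
    - [0.273,-0.173,0.08,0,0,-1.036]
    - [0.273,-0.173,0.08,0,0,-1.036]
  jaw: -0.5

```text
clock: 1.1
position: [0.441, -0.2906, 0.1513]
tool_rot: [-180.0, 0.0, 84.8]
ft_force: [0.1, -0.2, 0.7]
opening: 0.0641
gripper_force: 0.0
```

Run:
```python
from h import *
s,p,d=wsnap("pics/w1.png");print(s["position"],s["tool_rot"],s["opening"],s["joint_positions"].round(0))
```

```text
[ 0.44099591 -0.29064261  0.15132288] [-1.79969345e+02  3.97387624e-02  8.48024419e+01] 0.06414733709541395 [ 41.  22. -17. 108.   8.  51.  14.]
```

View pics/w1.png

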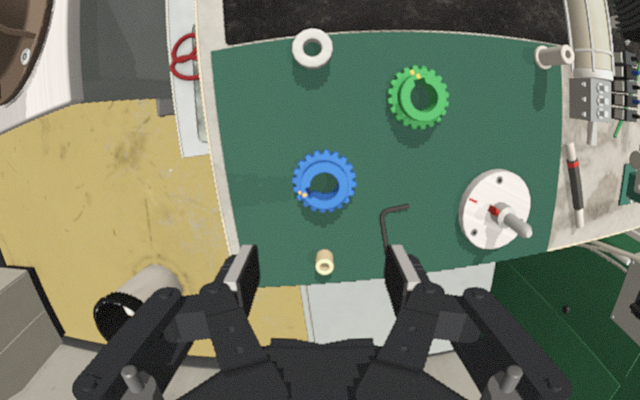

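The wrist view has the blue wheel at (324,182) with its yellow mark at (303,194). The stand is at (496,210) with its red line at (473,201), the thick spacer at (313,48) and the green look-alike at (418,97).

Run:
```python
from h import *
z=np.load("pics/w1.npz",allow_pickle=True);p=z["p"];s=z["s"].item()
hsv=cv2.cvtColor(p,cv2.COLOR_RGB2HSV);H,S,V=[hsv[...,i].astype(int) for i in range(3)]
def pix(box,f):
    x0,y0,x1,y1=box;m=np.zeros(H.shape,np.uint8);m[y0:y1,x0:x1]=f[y0:y1,x0:x1];return m
def ell(m,zz):
    c=max(cv2.findContours(m,0,1)[0],key=cv2.contourArea);c=cv2.convexHull(c)[:,0]
    w=np.array([wray(q,zz,s) for q in c])[:,:2].astype(np.float32);(x,y),r=cv2.minEnclosingCircle(w);e=cv2.fitEllipse(w);return np.array(e[0]),np.array(e[1])
def ang(a,b): v=b[:2]-a[:2];return v,np.hypot(*v),np.degrees(np.arctan2(v[1],v[0]))
b=pix((285,140,365,220),(abs(H-107)<12)&(S>120))
cW,ax=ell(b,.007);print("wheel",cW,ax)
ye=pix((285,140,365,220),(abs(H-25)<12)&(S>60)&(V>120));q=np.argwhere(ye)[:,::-1];print(q.tolist())
for k in q: 
    print(k,ang(cW,wray(k,.024,s)),ang(cW,wray(k,.010,s))) if len(q)<12 else None
m=q.mean(0);print("key",ang(cW,wray(m,.017,s)),m)
st=pix((450,160,540,260),(S<60)&(V>150)); cS,ax=ell(st,.014);print("base",cS,ax)
rd=pix((455,180,486,215),((H<8)|(H>172))&(S>70));q=np.argwhere(rd)[:,::-1];m=q.mean(0);print("line",len(q),m,ang(cS,wray(m,.014,s)))
rd=pix((486,200,505,218),((H<8)|(H>172))&(S>100));q=np.argwhere(rd)[:,::-1];m=q.mean(0);print("redkey",len(q),m,ang(cS,wray(m,.028,s)))
th=pix((285,25,340,72),(S<60)&(V>140));print("thick",ell(th,.016))
```

```text
wheel [ 0.44435567 -0.28873435] [0.06196638 0.06313465]
[[298, 192], [299, 192], [300, 192], [298, 193], [299, 193], [300, 193], [305, 193], [303, 194], [304, 194], [305, 194], [303, 195], [304, 195], [305, 195], [303, 196], [304, 196]]
key (array([-0.02125546, -0.00734105]), np.float64(0.022487459677105654), np.float64(-160.94649017628515)) [302.  193.8]
base [ 0.63410401 -0.33763042] [0.08822268 0.11386915]
line 18 [472.66666667 200.16666667] (array([-0.03829555,  0.01848936]), np.float64(0.04252535157317288), np.float64(154.22842469499122))
redkey 79 [493.91139241 210.49367089] (array([-0.01909126,  0.01013945]), np.float64(0.02161676549700998), np.float64(152.0270421421177))
thick (array([ 0.44529849, -0.16208948]), array([0.03483479, 0.05507597]))
```

```bash
python3 -c "
from h import *
go(.443,-.2888,.013,85)"
```

```text
clk 1.15 delta [0.0024, 0.0019, 0.1384] rot [-0.0002, 0.0008, -0.0039] rows 2.2 0.0
```

Call:
apply_moves:
  increments:
    - [0.002,0.002,0.05,0,0,0]
    - [0.002,0.002,0.09,0,0,0]
    - [0.002,0.002,0.115,0,0,0]
    - [0.002,0.002,0.13,0,0,0]
    - [0.002,0.002,0.138,0,0,0]
    - [0.002,0.002,0.138,0,0,0]

```text
clock: 1.9
position: [0.444, -0.2879, 0.0135]
tool_rot: [180.0, 0.0, 85.0]
ft_force: [-0.0, 0.8, -0.3]
opening: 0.0644
gripper_force: 0.0
```

Call:
apply_moves:
  increments:
    - [0,0,0,0,0,0]
    - [0,0,0,0,0,0]
    - [0,0,0,0,0,0]
    - [0,0,0,0,0,0]
    - [0,0,0,0,0,0]
    - [0,0,0,0,0,0]
  jaw: 0.4

```text
clock: 2.65
position: [0.4445, -0.2879, 0.0147]
tool_rot: [179.9, 0.1, 85.0]
ft_force: [-1.1, 1.0, 7.8]
opening: 0.0409
gripper_force: 59.4
```

Call:
apply_moves:
  increments:
    - [0,0,-0.01,0,0,0]
    - [0,0,-0.03,0,0,0]
    - [0,0,-0.06,0,0,0]
    - [0,0,-0.09,0,0,0]
    - [0,0,-0.12,0,0,0]
    - [0,0,-0.125,0,0,0]
    - [0,0,-0.125,0,0,0]

```text
clock: 3.52
position: [0.4438, -0.2875, 0.1385]
tool_rot: [180.0, 0.0, 85.0]
ft_force: [0.2, -0.4, -1.0]
opening: 0.0415
gripper_force: 60.9
```

Run:
```python
from h import *
s,p,d=wsnap("pics/w2.png");print(s["position"],s["tool_rot"],s["opening"],s["ft_force"])
q,_=snap("scene")
save("pics/w2b.png",np.hstack([p[100:400,120:520],cv2.resize(q[120:270,280:480],(400,300))]))
go(.6263,-.336,.137,40)
```

```text
[ 0.44381815 -0.28749367  0.13849113] [1.79977161e+02 2.21318299e-02 8.50011314e+01] 0.0414559389226138 [ 0.2418762  -0.38619901 -1.03455827]
clk 3.62 delta [-0.0327, 0.1865, 0.0002] rot [-0.0015, 0.0, 0.7856] rows 3.0 4.2
```

View pics/w2b.png

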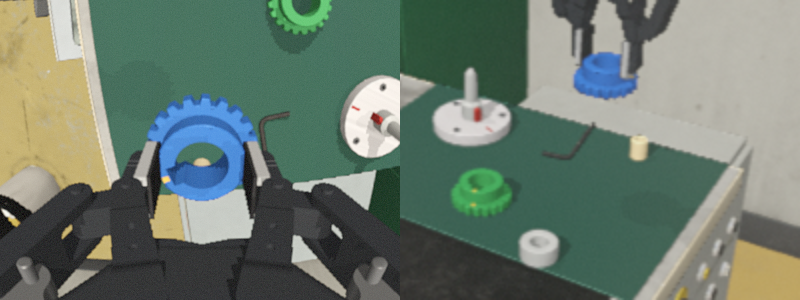

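The wheel is held level in the gripper, with the yellow mark at crop (166,180) and the stand clear of it. Now I'll measure its in-hand offset and the keyway angle.

Run:
```python
from h import *
from scipy.optimize import least_squares
z=np.load("pics/w2.npz",allow_pickle=True);p=z["p"];s=z["s"].item()
hsv=cv2.cvtColor(p,cv2.COLOR_RGB2HSV);H,S,V=[hsv[...,i].astype(int) for i in range(3)]
b=((abs(H-107)<12)&(S>120)).astype(np.uint8);b[:180]=0
c=max(cv2.findContours(b,0,1)[0],key=cv2.contourArea);h=cv2.convexHull(c)[:,0]
t=s["position"]
for zz in (.125,.1335):
  w=np.array([wray(q,zz,s)[:2] for q in h if q[1]<235]);
  f=least_squares(lambda a:np.hypot(*(w-a[:2]).T)-.0305,t[:2]);g=least_squares(lambda a:np.hypot(*(w-a[:2]).T)-a[2],[*t[:2],.03])
  print(zz,f.x,f.x-t[:2],abs(f.fun).max(),g.x)
ye=((abs(H-25)<12)&(S>90)&(V>120)).astype(np.uint8);ye[:265]=0;ye[300:]=0;ye[:,:270]=0;ye[:,300:]=0
q=np.argwhere(ye)[:,::-1];m=q.mean(0);print(len(q),m,q.min(0),q.max(0))
for k,zz in((m,.149),(m,.135)):
  v=wray(k,zz,s)[:2];print(v, [(np.hypot(*(v-C)),np.degrees(np.arctan2(*(v-C)[::-1]))) for C in (f.x,t[:2])])
# bore top opening inner edge
```

```text
0.125 [ 0.44472034 -0.2881591 ] [ 0.00090219 -0.00066543] 0.0005583301990855806 [ 0.44470219 -0.28850051  0.03076056]
0.1335 [ 0.44497833 -0.28613686] [0.00116018 0.00135681] 0.0008174080451500906 [ 0.44507634 -0.2842806   0.02907933]
132 [286.73484848 292.5       ] [278 277] [297 299]
[ 0.42569563 -0.30203031] [(np.float64(0.024988482053689386), np.float64(-140.5034912363849)), (np.float64(0.02323229146890474), np.float64(-141.2657913508433))]
[ 0.42294374 -0.31168929] [(np.float64(0.03374091967315201), np.float64(-130.7721363798396)), (np.float64(0.03195572815862342), np.float64(-130.785487901708))]
```

Run:
```python
from h import *
from scipy.optimize import least_squares
z=np.load("pics/w2.npz",allow_pickle=True);p=z["p"];s=z["s"].item()
hsv=cv2.cvtColor(p,cv2.COLOR_RGB2HSV);H,S,V=[hsv[...,i].astype(int) for i in range(3)]
A=lambda v:(np.hypot(*v).round(4),np.degrees(np.arctan2(v[1],v[0])).round(1))
t=s["position"][:2];W=t+[.001,.0002]
ye=((abs(H-22)<12)&(S>90)&(V>120)).astype(np.uint8);ye[:272]=0;ye[286:]=0;ye[:,:280]=0;ye[:,296:]=0
n,l,st,ce=cv2.connectedComponentsWithStats(ye);print(st.tolist(),ce.round(1).tolist())
for k in ((286,280),(285,281),(288,279)): print(k,A(wray(k,.149,s)[:2]-W))
for nm in("w1","w2"):
  z=np.load(f"pics/{nm}.npz",allow_pickle=True);p=z["p"];s=z["s"].item()
  hsv=cv2.cvtColor(p,cv2.COLOR_RGB2HSV);H,S,V=[hsv[...,i].astype(int) for i in range(3)]
  m=((S<60)&(V>140)).astype(np.uint8);m[:160]=0;m[262:]=0;m[:,:452]=0;m[:,545:]=0
  c=max(cv2.findContours(m,0,1)[0],key=cv2.contourArea);h=c[:,0];h=h[(h[:,0]<490)]
  w=np.array([wray(q,.014,s)[:2] for q in cv2.convexHull(h)[:,0] if q[0]<488])
  f=least_squares(lambda a:np.hypot(*(w-a[:2]).T)-.045,[.626,-.336],loss="soft_l1",f_scale=.001)
  print(nm,"base",f.x,np.median(abs(f.fun)),len(w))
  for box in((455,190,485,220),(486,200,510,228)):
    r=(((H<8)|(H>172))&(S>90)).astype(np.uint8);r[:box[1]]=0;r[box[3]:]=0;r[:,:box[0]]=0;r[:,box[2]:]=0
    q=np.argwhere(r)[:,::-1];k=q.mean(0);print(len(q),k,A(wray(k,.014,s)[:2]-f.x),A(wray(k,.026,s)[:2]-f.x))
```

```text
[[0, 0, 640, 400, 255967], [281, 277, 8, 6, 33]] [[319.5, 199.5], [284.7, 279.2]]
(286, 280) (np.float64(0.0197), np.float64(-159.1))
(285, 281) (np.float64(0.0205), np.float64(-158.2))
(288, 279) (np.float64(0.0185), np.float64(-159.5))
w1 base [ 0.62578569 -0.3309988 ] 0.0006839230946021208 16
13 [473.23076923 200.38461538] (np.float64(0.0315), np.float64(158.5)) (np.float64(0.0391), np.float64(155.7))
82 [493.92682927 210.56097561] (np.float64(0.0032), np.float64(-128.0)) (np.float64(0.0098), np.float64(164.8))
w2 base [ 0.62531253 -0.33065389] 0.0006967354102607112 13
14 [475.07142857 207.71428571] (np.float64(0.0319), np.float64(158.5)) (np.float64(0.0398), np.float64(155.4))
91 [496.69230769 218.53846154] (np.float64(0.0035), np.float64(-119.6)) (np.float64(0.0098), np.float64(165.4))
```

Call:
apply_moves:
  increments:
    - [-0.006,0.031,0,0,0,0.127]
    - [-0.011,0.062,0,0,0,0.253]
    - [-0.016,0.093,0,0,0,0.38]
    - [-0.021,0.124,0,0,0,0.506]
    - [-0.027,0.155,0,0,0,0.633]
    - [-0.032,0.1856,0,0,0,0.759]
    - [-0.032,0.1856,0,0,0,0.759]
    - [-0.032,0.1856,0,0,0,0.759]

```text
clock: 4.62
position: [0.6249, -0.3351, 0.1369]
tool_rot: [-179.9, 0.1, 41.6]
ft_force: [-0.3, 0.3, -1.0]
opening: 0.0411
gripper_force: 61.0
```

Run:
```python
from h import *
s,p,d=wsnap("pics/w3.png");print(s["position"],s["tool_rot"],s["joint_positions"].round(0))
q,_=snap("top");np.savez("pics/top3",p=q,d=_)
save("pics/w3b.png",np.hstack([cv2.resize(p[180:330,220:420],(400,300),interpolation=2),cv2.resize(q[110:190,310:417],(400,300),interpolation=2)]))
```

```text
[ 0.62492724 -0.33509462  0.13687075] [-1.79868865e+02  8.09709964e-02  4.16137369e+01] [ 27.  37.  -5.  82.   3.  61. -27.]
```

View pics/w3b.png

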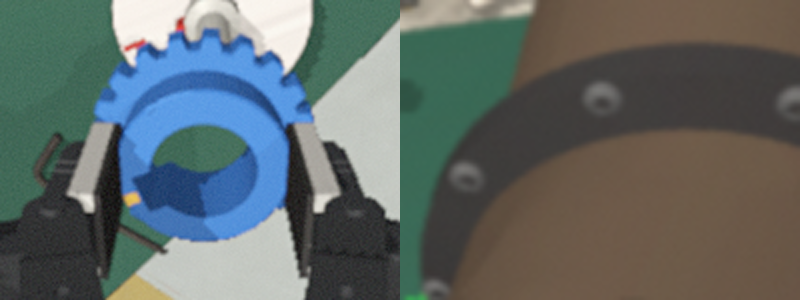

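The stand's spindle sits at crop (212,20), just ahead of the held wheel, and the base centre is slightly to the right of the wheel's. I'll lower until only the tip is inside the bore, then measure the two against each other.

Call:
apply_moves:
  increments:
    - [0,0.0025,0.015,0,0,0]
    - [0,0.0025,0.03,0,0,0]
    - [0,0.0025,0.045,0,0,0]
    - [0,0.0025,0.056,0,0,0]
    - [0,0.0025,0.0625,0,0,0]
    - [0,0.0025,0.0625,0,0,0]

```text
clock: 5.48
position: [0.6275, -0.3372, 0.0752]
tool_rot: [-180.0, 0.0, 41.5]
ft_force: [0.4, 0.4, -1.4]
opening: 0.041
gripper_force: 61.0
```

Run:
```python
from h import *
s,p,d=wsnap("pics/w4.png");print(s["position"],s["tool_rot"],s["ft_force"])
save("pics/w4b.png",cv2.resize(p[170:320,220:420],(800,600),interpolation=2))
```

```text
[ 0.62753379 -0.33721328  0.07524279] [-1.79959745e+02  1.92102804e-02  4.15298221e+01] [ 0.37090489  0.37780948 -1.39021713]
```

View pics/w4b.png

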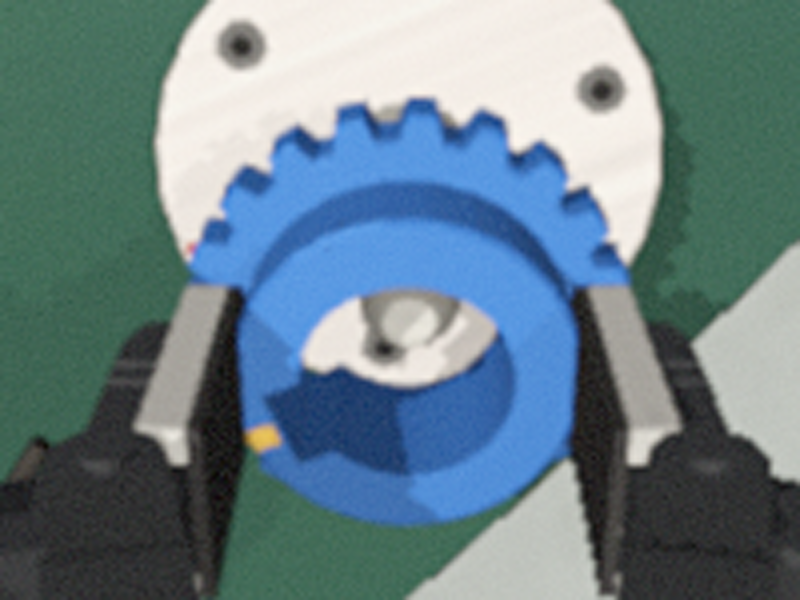

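The spindle tip shows through the bore at crop (411,319). The bore mouth is centred near (409,381), and the yellow mark is at (263,438).

Run:
```python
from h import *
from scipy.optimize import least_squares
z=np.load("pics/w4.npz",allow_pickle=True);p=z["p"];s=z["s"].item();t=s["position"]
f=lambda u,v:(220+(u+.5)/4-.5,170+(v+.5)/4-.5)
tip=wray(f(411,319),.074,s);print("tip",tip)
zb=t[2]-.0147
# bore mouth rim points, boss rim points, by eye
rim=[(302,360),(330,315),(405,288),(470,305),(515,375),(490,440),(405,473)]
w=np.array([wray(f(*q),zb+.024,s)[:2] for q in rim]);g=least_squares(lambda a:np.hypot(*(w-a[:2]).T)-.0135,t[:2]);print("bore",g.x,g.fun.round(4))
rim=[(256,300),(300,247),(410,218),(520,250),(565,300),(405,525),(330,510),(480,510)]
w=np.array([wray(f(*q),zb+.024,s)[:2] for q in rim]);b=least_squares(lambda a:np.hypot(*(w-a[:2]).T)-.022,t[:2]);print("boss",b.x,b.fun.round(4))
hsv=cv2.cvtColor(p,cv2.COLOR_RGB2HSV);H,S,V=[hsv[...,i].astype(int) for i in range(3)]
m=((abs(H-107)<12)&(S>120)).astype(np.uint8);m[:170]=0
h=cv2.convexHull(max(cv2.findContours(m,0,1)[0],key=cv2.contourArea))[:,0]
for zz in(zb,zb+.01):
  w=np.array([wray(q,zz,s)[:2] for q in h if q[1]<232]);c=least_squares(lambda a:np.hypot(*(w-a[:2]).T)-.0305,t[:2]);print("disc",c.x)
m=((S<60)&(V>150)).astype(np.uint8);m[:140]=0;m[238:]=0;m[:,:250]=0;m[:,395:]=0
h=cv2.convexHull(max(cv2.findContours(m,0,1)[0],key=cv2.contourArea))[:,0]
w=np.array([wray(q,.014,s)[:2] for q in h if 145<q[1]<225]);c=least_squares(lambda a:np.hypot(*(w-a[:2]).T)-.045,t[:2],loss="soft_l1",f_scale=.0007);print("base",c.x,c.fun.round(4))
C=(g.x+b.x)/2;v=wray(f(263,438),zb+.024,s)[:2]-C;print("mark",np.hypot(*v),np.degrees(np.arctan2(v[1],v[0])))
R=Ro.from_euler("xyz",s["tool_rot"],degrees=True)
print("tip-wheel tool",R.inv().apply(np.r_[tip[:2]-C,0]))
```

```text
tip [ 0.6312804  -0.33554092  0.074     ]
bore [ 0.62809171 -0.33765532] [-0.0003 -0.0001 -0.0002 -0.0001 -0.0001 -0.0002 -0.0003]
boss [ 0.62856623 -0.33758393] [-0.0005  0.0002 -0.0001  0.0001 -0.0002 -0.      0.0001 -0.0003]
disc [ 0.62688759 -0.33870328]
disc [ 0.62894059 -0.33703178]
base [ 0.63118691 -0.33515406] [ 0.0005  0.0002  0.0001 -0.0004 -0.0006 -0.0006 -0.0004 -0.0003 -0.0003
 -0.0003 -0.0003 -0.0001 -0.0004 -0.0006 -0.0004 -0.0003 -0.0005 -0.0004
 -0.0005 -0.0001 -0.0001  0.0001  0.0002  0.0004  0.0005  0.0004]
mark 0.020073057412453084 155.78924129432707
tip-wheel tool [ 3.58767374e-03  4.00687007e-04 -1.48440410e-06]
```

Run:
```python
from h import *
from scipy.optimize import least_squares
for nm,cut in(("w3",190),("w4",225)):
  z=np.load(f"pics/{nm}.npz",allow_pickle=True);p=z["p"];s=z["s"].item();t=s["position"]
  hsv=cv2.cvtColor(p,cv2.COLOR_RGB2HSV);H,S,V=[hsv[...,i].astype(int) for i in range(3)]
  m=((S<60)&(V>150)).astype(np.uint8);m[:110]=0;m[238:]=0;m[:,:250]=0;m[:,395:]=0
  h=cv2.convexHull(max(cv2.findContours(m,0,1)[0],key=cv2.contourArea))[:,0]
  w=np.array([wray(q,.014,s)[:2] for q in h if q[1]<cut]);c=least_squares(lambda a:np.hypot(*(w-a[:2]).T)-.045,t[:2],loss="soft_l1",f_scale=.0007);print("base",c.x,abs(c.fun).max())
  r=(((H<8)|(H>170))&(S>60)).astype(np.uint8);r[:140]=0;r[238:]=0;r[:,:262]=0;r[:,300:]=0
  for k in np.argwhere(r)[:,::-1]:
    v=wray(k,.014,s)[:2]-c.x;print(k,np.hypot(*v).round(4),np.degrees(np.arctan2(v[1],v[0])).round(1))
```

```text
base [ 0.6310931  -0.33510448] 0.0004583224644859954
[289 200] 0.0357 153.9
[290 200] 0.0349 154.5
[291 200] 0.034 155.1
[292 200] 0.0332 155.7
[287 201] 0.0378 154.2
[288 201] 0.0369 154.7
[289 201] 0.0361 155.3
[290 201] 0.0353 155.9
[291 201] 0.0344 156.5
[284 202] 0.0407 153.9
[285 202] 0.0399 154.4
[286 202] 0.039 154.9
[287 202] 0.0382 155.5
[288 202] 0.0374 156.0
[289 202] 0.0365 156.6
[290 202] 0.0357 157.2
[282 203] 0.0428 154.2
[283 203] 0.042 154.6
[284 203] 0.0411 155.1
[285 203] 0.0403 155.7
[286 203] 0.0394 156.2
[287 203] 0.0386 156.8
[288 203] 0.0378 157.3
[282 204] 0.0432 155.3
[283 204] 0.0424 155.8
[284 204] 0.0415 156.3
[285 204] 0.0407 156.9
[282 205] 0.0437 156.5
[283 205] 0.0428 157.0
base [ 0.63125794 -0.33510596] 0.0006765586586083977
[267 231] 0.0429 154.2
[267 232] 0.0433 155.1
```

Call:
apply_moves:
  increments:
    - [0.0036,0.0004,0.0,0,0,0]
    - [0.0036,0.0004,0.008,0,0,0]
    - [0.0036,0.0004,0.016,0,0,0]
    - [0.0036,0.0004,0.022,0,0,0]
    - [0.0036,0.0004,0.026,0,0,0]
    - [0.0036,0.0004,0.03,0,0,0]
    - [0.0036,0.0004,0.03,0,0,0]

```text
clock: 6.4
position: [0.6305, -0.3353, 0.0455]
tool_rot: [-180.0, 0.0, 41.5]
ft_force: [-0.6, 0.2, -1.3]
opening: 0.041
gripper_force: 61.0
```

Call:
apply_moves:
  increments:
    - [0,0,0.003,0,0,0]
    - [0,0,0.006,0,0,0]
    - [0,0,0.009,0,0,0]
    - [0,0,0.012,0,0,0]
    - [0,0,0.0145,0,0,0]
    - [0,0,0.016,0,0,0]
    - [0,0,0.016,0,0,0]

```text
clock: 7.28
position: [0.6306, -0.3352, 0.0297]
tool_rot: [-180.0, 0.0, 41.5]
ft_force: [0.2, 0.2, -0.7]
opening: 0.0414
gripper_force: 61.0
```

Call:
apply_moves:
  increments:
    - [0,0,0.001,0,0,0]
    - [0,0,0.0015,0,0,0]

```text
clock: 7.52
position: [0.6308, -0.3354, 0.0289]
tool_rot: [180.0, -0.0, 41.5]
ft_force: [-3.0, 0.9, 6.4]
opening: 0.0409
gripper_force: 61.7
```

Call:
apply_moves:
  increments:
    - [0,0,0,0,0,0]
    - [0,0,0,0,0,0]
    - [0,0,0,0,0,0]
    - [0,0,0,0,0,0]
  jaw: -0.5

```text
clock: 8.02
position: [0.6307, -0.3353, 0.0283]
tool_rot: [-180.0, 0.0, 41.5]
ft_force: [0.3, -0.6, -0.8]
opening: 0.0641
gripper_force: 0.0
```

Call:
apply_moves:
  increments:
    - [0,0,-0.02,0,0,0]
    - [0,0,-0.06,0,0,0]
    - [0,0,-0.1,0,0,0]
    - [0,0,-0.12,0,0,0]
    - [0,0,-0.12,0,0,0]

```text
clock: 8.65
position: [0.6317, -0.3357, 0.1507]
tool_rot: [179.8, -0.1, 41.5]
ft_force: [0.5, -0.5, -0.3]
opening: 0.0642
gripper_force: 0.0
```

Run:
```python
from h import *
s,p,d=wsnap("pics/w5.png");print(s["position"],s["tool_rot"])
save("pics/w5b.png",np.hstack([cv2.resize(p[150:300,220:420],(400,300),interpolation=2),p[0:300,120:520]]))
go(.443,-.1635,.12,70)
```

```text
[ 0.63165849 -0.33574409  0.15074625] [ 1.79802023e+02 -8.27544758e-02  4.15174508e+01]
clk 8.7 delta [-0.0267, -0.2531, 0.0286] rot [0.0009, -0.0001, -0.497] rows 4.1 2.7
```

View pics/w5b.png

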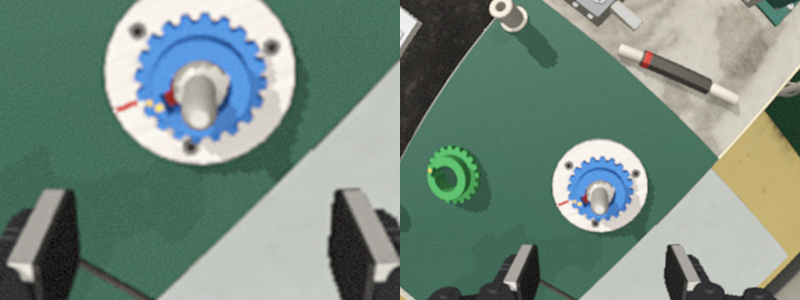

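The wheel is seated, with its yellow mark in line with the red line. Next is the thick spacer.

Call:
apply_moves:
  increments:
    - [-0.027,-0.253,0.01,0,0,-0.497]
    - [-0.027,-0.253,0.01,0,0,-0.497]
    - [-0.027,-0.253,0.01,0,0,-0.497]
    - [-0.027,-0.253,0.01,0,0,-0.497]
    - [-0.027,-0.253,0.01,0,0,-0.497]
    - [-0.027,-0.253,0.01,0,0,-0.497]
    - [-0.027,-0.253,0.01,0,0,-0.497]

```text
clock: 9.57
position: [0.4438, -0.1646, 0.1381]
tool_rot: [180.0, -0.0, 69.9]
ft_force: [0.7, -0.4, 0.4]
opening: 0.0639
gripper_force: 0.0
```

```bash
cat > ring.py <<'E'
from h import *
from scipy.optimize import least_squares
import sys
def ring(s,p,kind,h,guess,zb=0.,rows=(0,400)):
    hsv=cv2.cvtColor(p,cv2.COLOR_RGB2HSV);H,S,V=[hsv[...,i].astype(int) for i in range(3)]
    m=((S<70)&(V>130)) if kind=="thick" else ((abs(H-22)<11)&(S>90)&(V>90))
    m=m.astype(np.uint8);m[:rows[0]]=0;m[rows[1]:]=0
    cs,hi=cv2.findContours(m,cv2.RETR_CCOMP,1);best=None
    for i,c in enumerate(cs):
        if len(c)<8 or cv2.contourArea(c)<25: continue
        w=np.array([wray(q,zb+h,s)[:2] for q in c[:,0]]);e=least_squares(lambda a:np.hypot(*(w-a[:2]).T)-a[2],[*w.mean(0),.01],loss="soft_l1",f_scale=.0005).x
        if np.hypot(*(e[:2]-guess))<.02: print("hole" if hi[0][i][3]>=0 else "outer",len(c),c[:,0].mean(0).round(1),e.round(4),"area",cv2.contourArea(c))
E
python3 - <<'E'
from ring import *
s,p,d=wsnap("pics/w6.png");print(s["position"],s["tool_rot"])
ring(s,p,"thick",.018,(.444,-.164))
go(.4435,-.164,.003,70)
E
```

```text
[ 0.44383046 -0.1646267   0.13808548] [ 1.79974310e+02 -5.74209165e-03  6.99375417e+01]
outer 170 [323.6 180.1] [ 0.4463 -0.1612  0.0192] area 1343.0
hole 48 [321.1 187.5] [ 0.4455 -0.1616  0.0074] area 215.0Traceback (most recent call last):
  File "<stdin>", line 3, in <module>
  File "ring.py", line 11, in ring
    w=np.array([wray(q,zb+h,s)[:2] for q in c[:,0]]);e=least_squares(lambda a:np.hypot(*(w-a[:2]).T)-a[2],[*w.mean(0),.01],loss="soft_l1",f_scale=.0005).x
                ~~~~^^^^^^^^^^
  File "h.py", line 21, in wray
    m=viewer.camera_model("wrist");K=m["K"];E=np.array(m["hand_eye"])
ValueError: time passes only in moves, steps and waits
```

```bash
sed -i 's/^def wray/_WM=viewer.camera_model("wrist")\ndef wray/; s/m=viewer.camera_model("wrist");K=m/m=_WM;K=m/' h.py
python3 - <<'E'
from h import *
go(.4448,-.1642,.003,70)
E
```

```text
clk 9.62 delta [0.0007, 0.0008, 0.1351] rot [0.0003, -0.0001, -0.0012] rows 2.2 0.0
```

Call:
apply_moves:
  increments:
    - [0.0007,0.0008,0.05,0,0,0]
    - [0.0007,0.0008,0.09,0,0,0]
    - [0.0007,0.0008,0.115,0,0,0]
    - [0.0007,0.0008,0.128,0,0,0]
    - [0.0007,0.0008,0.135,0,0,0]
    - [0.0007,0.0008,0.135,0,0,0]

```text
clock: 10.38
position: [0.4441, -0.1635, 0.0034]
tool_rot: [180.0, 0.0, 70.0]
ft_force: [-0.5, -0.2, -0.3]
opening: 0.0642
gripper_force: 0.0
```

Call:
apply_moves:
  increments:
    - [0,0,0,0,0,0]
    - [0,0,0,0,0,0]
    - [0,0,0,0,0,0]
    - [0,0,0,0,0,0]
    - [0,0,0,0,0,0]
    - [0,0,0,0,0,0]
  jaw: 0.5

```text
clock: 11.12
position: [0.4443, -0.1636, 0.0045]
tool_rot: [179.9, 0.0, 70.0]
ft_force: [-2.3, 0.8, 9.2]
opening: 0.0331
gripper_force: 58.6
```

Call:
apply_moves:
  increments:
    - [0,0,-0.01,0,0,0]
    - [0,0,-0.03,0,0,0]
    - [0,0,-0.06,0,0,0]
    - [0,0,-0.09,0,0,0]
    - [0,0,-0.12,0,0,0]
    - [0,0,-0.13,0,0,0]
    - [0,0,-0.13,0,0,0]

```text
clock: 12.0
position: [0.4439, -0.1635, 0.1337]
tool_rot: [179.9, 0.0, 70.0]
ft_force: [-0.0, -0.0, -1.7]
opening: 0.0335
gripper_force: 60.0
```

Run:
```python
from ring import *
s,p,d=wsnap("pics/w7.png");t=s["position"];print(t,s["tool_rot"])
ring(s,p,"thick",.018,t[:2],t[2]-.004)
print(d[230:300:10,321])
go(.6312,-.3353,.137,60)
```

```text
[ 0.44391411 -0.16352273  0.13373168] [1.79924119e+02 7.70780678e-03 6.99890371e+01]
outer 101 [368.5 261.2] [ 0.4518 -0.1656  0.0183] area 416.5
outer 101 [274.4 261.6] [ 0.4382 -0.1607  0.0181] area 414.5
outer 216 [321.4 260.2] [ 0.4462 -0.1601  0.0191] area 4220.0
hole 87 [320.1 262.7] [ 0.4456 -0.1599  0.0064] area 448.5
[0.14750552 0.14227863 0.143658   0.30921844 0.16155976 0.15141672
 0.14983107]
clk 12.05 delta [-0.0973, 0.2353, -0.0041] rot [-0.0002, 0.0002, 0.1744] rows 4.1 0.9
```

```bash
cat >> ring.py <<'E'
def hand(s,p,kind,top,show=True):
    """ring centre in tool xy from top rim only; top = z of ring top in world"""
    hsv=cv2.cvtColor(p,cv2.COLOR_RGB2HSV);H,S,V=[hsv[...,i].astype(int) for i in range(3)]
    m=((S<70)&(V>130)) if kind=="thick" else ((abs(H-22)<11)&(S>90)&(V>90))
    m=m.astype(np.uint8);m[:200]=0;m[330:]=0;m[:,:250]=0;m[:,395:]=0
    t=s["position"];R=Ro.from_euler("xyz",s["tool_rot"],degrees=True)
    cs,hi=cv2.findContours(m,cv2.RETR_CCOMP,1);out=[]
    for i,c in enumerate(cs):
        if cv2.contourArea(c)<60: continue
        w=np.array([R.inv().apply(wray(q,top,s)-t)[:2] for q in c[:,0]]);hole=hi[0][i][3]>=0
        if hole: k=(w[:,0]>w[:,0].max()-.004); r=.0085
        else: k=(w[:,0]<w[:,0].min()+.007)&(abs(w[:,1])<.014); r=.018
        if k.sum()<5: continue
        a=least_squares(lambda a:np.hypot(*(w[k]-a[:2]).T)-r,[0,0],loss="soft_l1",f_scale=.0004)
        print("hole" if hole else "outer",k.sum(),a.x.round(4),abs(a.fun).max().round(4),cv2.contourArea(c),w.min(0).round(3),w.max(0).round(3))
E
python3 - <<'E'
from ring import *
z=np.load("pics/w7.npz",allow_pickle=True);p=z["p"];s=z["s"].item()
hand(s,p,"thick",s["position"][2]-.0045+.018)
go(.6312,-.3353,.137,41.5)
E
```

```text
outer 55 [0.0016 0.0009] 0.0004 4220.0 [-0.016 -0.016] [0.025 0.018]
hole 31 [0.0009 0.0009] 0.0003 448.5 [-0.002 -0.008] [0.01  0.009]
clk 12.05 delta [-0.0973, 0.2353, -0.0041] rot [-0.0002, 0.0002, 0.4973] rows 4.1 2.7
```

Call:
apply_moves:
  increments:
    - [-0.018,0.044,-0.004,0,0,0.093]
    - [-0.037,0.088,-0.004,0,0,0.186]
    - [-0.055,0.132,-0.004,0,0,0.28]
    - [-0.073,0.175,-0.004,0,0,0.373]
    - [-0.0979,0.2339,-0.004,0,0,0.497]
    - [-0.0979,0.2339,-0.004,0,0,0.497]
    - [-0.0979,0.2339,-0.004,0,0,0.497]
    - [-0.0979,0.2339,-0.004,0,0,0.497]

```text
clock: 13.05
position: [0.6292, -0.3341, 0.1367]
tool_rot: [-179.9, 0.0, 41.6]
ft_force: [-0.4, 0.0, -1.2]
opening: 0.0329
gripper_force: 60.1
```

Call:
apply_moves:
  increments:
    - [0,0,0.02,0,0,0]
    - [0,0,0.035,0,0,0]
    - [0,0,0.043,0,0,0]
    - [0,0,0.05,0,0,0]
    - [0,0,0.05,0,0,0]

```text
clock: 13.68
position: [0.6298, -0.3353, 0.0867]
tool_rot: [-180.0, 0.0, 41.5]
ft_force: [-0.0, 0.3, -1.4]
opening: 0.0332
gripper_force: 60.1
```

Run:
```python
from ring import *
s,p,d=wsnap("pics/w8.png");t=s["position"];print(t,s["tool_rot"])
hand(s,p,"thick",t[2]+.0135)
save("pics/w8b.png",cv2.resize(p[170:320,220:420],(800,600),interpolation=2))
go(.6297,-.3354,.08,41.5)
```

```text
[ 0.62980122 -0.33525768  0.08671554] [-1.79957478e+02  2.05091500e-02  4.15215082e+01]
outer 54 [-0.0544  0.0006] 0.0048 1327.0 [-0.038 -0.009] [-0.009  0.025]
outer 55 [0.0022 0.0008] 0.0005 5879.5 [-0.016 -0.027] [0.036 0.017]
hole 50 [-0.0027 -0.001 ] 0.003 343.5 [-0.007 -0.008] [0.006 0.008]
clk 13.72 delta [-0.0003, -0.0003, 0.0073] rot [0.0, 0.0, 0.0003] rows 0.1 0.0
```

View pics/w8b.png

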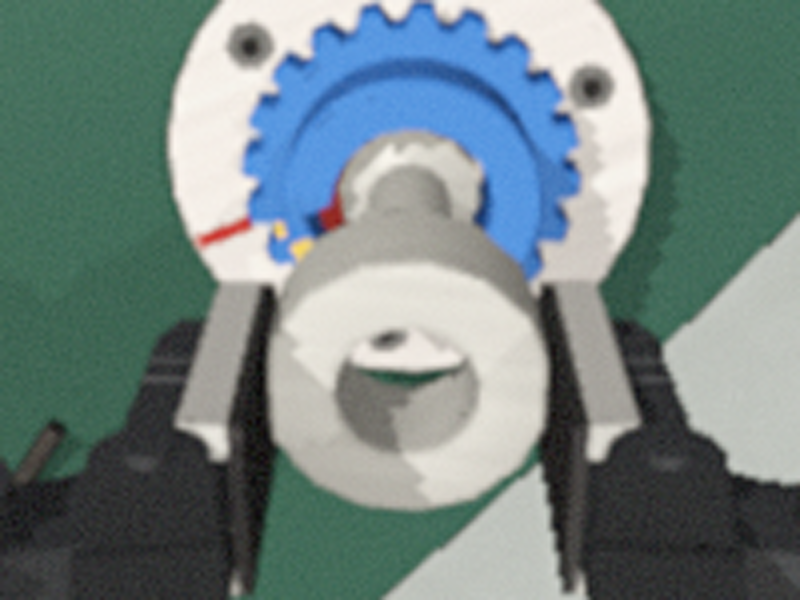

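The ring is held flat just above the tip, with its bore mouth centred near crop (408,391). The spindle at (409,190) is in line with it laterally.

Run:
```python
from ring import *
z=np.load("pics/w8.npz",allow_pickle=True);p=z["p"];s=z["s"].item();t=s["position"]
f=lambda u,v:(220+(u+.5)/4-.5,170+(v+.5)/4-.5)
for nm,rim,r in(("bore",[(336,391),(352,352),(405,328),(465,352),(480,391),(405,455),(445,445)],.0085),("outer",[(270,385),(549,385),(300,320),(520,320),(409,510),(330,490),(490,490)],.018)):
  w=np.array([wray(f(*q),t[2]+.0135,s)[:2] for q in rim]);g=least_squares(lambda a:np.hypot(*(w-a[:2]).T)-r,t[:2]);print(nm,g.x,g.fun.round(4))
rim=[(169,130),(185,60),(205,260),(650,130),(640,75),(628,205)]
w=np.array([wray(f(*q),.014,s)[:2] for q in rim]);g=least_squares(lambda a:np.hypot(*(w-a[:2]).T)-.045,t[:2]);print("base",g.x,g.fun.round(4))
rim=[(290,155),(310,110),(345,80),(410,62),(480,80),(520,120),(540,170)]
w=np.array([wray(f(*q),.038,s)[:2] for q in rim]);g=least_squares(lambda a:np.hypot(*(w-a[:2]).T)-.022,t[:2]);print("boss",g.x,g.fun.round(4))
```

```text
bore [ 0.63148344 -0.33497913] [0.0002 0.0002 0.0004 0.0002 0.0001 0.0004 0.0002]
outer [ 0.63134312 -0.33532348] [-0.0012 -0.0013 -0.0017 -0.0016 -0.001  -0.0008 -0.0008]
base [ 0.63176794 -0.33434833] [-0.0008 -0.0012 -0.0002  0.0001 -0.0002 -0.0019]
boss [ 0.63301873 -0.3344064 ] [-0.0009 -0.0001  0.0002  0.0004  0.0002 -0.0004 -0.0006]
```

Call:
apply_moves:
  increments:
    - [0,0,0.005,0,0,0]
    - [0,0,0.009,0,0,0]
    - [0,0,0.012,0,0,0]
    - [0,0,0.015,0,0,0]
    - [0,0,0.018,0,0,0]
    - [0,0,0.021,0,0,0]
    - [0,0,0.021,0,0,0]

```text
clock: 14.6
position: [0.6299, -0.3353, 0.066]
tool_rot: [-180.0, 0.0, 41.5]
ft_force: [0.3, -0.1, -0.5]
opening: 0.0331
gripper_force: 60.1
```

Call:
apply_moves:
  increments:
    - [0,0,0.005,0,0,0]
    - [0,0,0.01,0,0,0]
    - [0,0,0.015,0,0,0]
    - [0,0,0.019,0,0,0]
    - [0,0,0.0215,0,0,0]
    - [0,0,0.0225,0,0,0]
    - [0,0,0.0225,0,0,0]

```text
clock: 15.48
position: [0.6301, -0.3354, 0.0439]
tool_rot: [180.0, -0.0, 41.5]
ft_force: [0.0, 0.9, -0.6]
opening: 0.0334
gripper_force: 60.1
```

Call:
apply_moves:
  increments:
    - [0,0,0.0008,0,0,0]
    - [0,0,0.0014,0,0,0]
    - [0,0,0.0014,0,0,0]

```text
clock: 15.85
position: [0.6301, -0.3354, 0.0427]
tool_rot: [180.0, -0.0, 41.5]
ft_force: [-1.2, 0.3, 2.3]
opening: 0.0331
gripper_force: 60.4
```

Call:
apply_moves:
  increments:
    - [0,0,0,0,0,0]
    - [0,0,0,0,0,0]
    - [0,0,0,0,0,0]
    - [0,0,0,0,0,0]
  jaw: -0.5

```text
clock: 16.35
position: [0.6301, -0.3353, 0.0424]
tool_rot: [180.0, -0.0, 41.5]
ft_force: [-0.6, 0.0, -0.0]
opening: 0.0637
gripper_force: 0.0
```

Call:
apply_moves:
  increments:
    - [0,0,-0.02,0,0,0]
    - [0,0,-0.06,0,0,0]
    - [0,0,-0.1,0,0,0]
    - [0,0,-0.115,0,0,0]
    - [0,0,-0.115,0,0,0]

```text
clock: 16.98
position: [0.6308, -0.3356, 0.1593]
tool_rot: [179.8, -0.1, 41.5]
ft_force: [-0.9, 0.1, -1.3]
opening: 0.0638
gripper_force: 0.0
```

Run:
```python
from ring import *
s,p,d=wsnap("pics/w9.png");t=s["position"]
ring(s,p,"thick",.056,(.631,-.335))
# depth check: height map round stand
E_=np.array(viewer.camera_model("wrist")["hand_eye"]);K=viewer.camera_model("wrist")["K"]
v,u=np.mgrid[:400,:640];x=(u-K[0,2])/K[0,0];y=(v-K[1,2])/K[1,1];th=np.hypot(x,y)+1e-9
P=np.stack([d*np.tan(th)*x/th,d*np.tan(th)*y/th,d],-1)@E_[:3,:3].T+E_[:3,3]
R=Ro.from_euler("xyz",s["tool_rot"],degrees=True).as_matrix();P=P@R.T+t
r=np.hypot(P[...,0]-.631,P[...,1]+.335)
for a,b in((.0,.006),(.011,.017),(.0195,.021),(.025,.028),(.034,.042)):
  q=P[(r>a)&(r<b)&(d>0)];print(a,len(q),np.percentile(q[:,2],[10,25,50,75,90]).round(4) if len(q) else "")
go(.432,-.0430,.135,85)
```

```text
outer 260 [320.1 182. ] [ 0.6394 -0.3278  0.0385] area 6599.0
hole 19 [316.2 218.5] [ 0.6142 -0.3455  0.0029] area 32.5
hole 24 [327.8 200. ] [ 0.6332 -0.3416  0.003 ] area 32.0
hole 236 [322.5 178.5] [ 0.639  -0.3292  0.0245] area 1463.0
0.0 233 [0.0581 0.0682 0.0707 0.0732 0.0738]
0.011 5078 [0.0557 0.2358 0.2424 0.2483 0.2524]
0.0195 361 [0.0367 0.0375 0.2355 0.2585 0.2602]
0.025 3297 [0.0238 0.2402 0.2501 0.2564 0.2597]
0.034 5769 [0.0132 0.014  0.1932 0.2175 0.2339]
clk 17.02 delta [0.0456, -0.35, 0.0224] rot [0.0002, 0.0001, -0.7588] rows 5.7 4.1
```

The depth check agrees with the sizes given: spacer top at 56 mm, boss at 38, disc at 24 and base at 14. Now the thin spacer, at yaw 10 so the camera stays clear of the bowl.

Call:
apply_moves:
  increments:
    - [0.0456,-0.35,0.005,0,0,0.55]
    - [0.0456,-0.35,0.005,0,0,0.55]
    - [0.0456,-0.35,0.005,0,0,0.55]
    - [0.0456,-0.35,0.005,0,0,0.55]
    - [0.0456,-0.35,0.005,0,0,0.55]
    - [0.0456,-0.35,0.005,0,0,0.55]
    - [0.0456,-0.35,0.005,0,0,0.55]
    - [0.0456,-0.35,0.005,0,0,0.55]

```text
clock: 18.02
position: [0.432, -0.0436, 0.1518]
tool_rot: [180.0, 0.1, 10.0]
ft_force: [0.9, -1.2, -0.4]
opening: 0.064
gripper_force: 0.0
```

Run:
```python
from ring import *
s,p,d=wsnap("pics/w10.png");t=s["position"];print(t,s["tool_rot"],s["joint_positions"].round(0))
ring(s,p,"thin",.010,(.432,-.043))
go(.432,-.043,.0035,10)
```

```text
[ 0.43204732 -0.04356372  0.15181433] [1.79990181e+02 6.10881561e-02 1.00068746e+01] [  1.  13.  -3. 121.   1.  46. -82.]
outer 109 [318.8 183.6] [ 0.433  -0.0411  0.0184] area 1143.5
hole 42 [318.6 183.4] [ 0.4334 -0.041   0.0074] area 182.0
clk 18.07 delta [-0.0001, -0.001, 0.1484] rot [0.0003, 0.0007, -0.0009] rows 2.4 0.0
```

Call:
apply_moves:
  increments:
    - [0.0003,-0.0016,0.05,0,0,0]
    - [0.0003,-0.0016,0.095,0,0,0]
    - [0.0003,-0.0016,0.125,0,0,0]
    - [0.0003,-0.0016,0.14,0,0,0]
    - [0.0003,-0.0016,0.147,0,0,0]
    - [0.0003,-0.0016,0.147,0,0,0]

```text
clock: 18.82
position: [0.4323, -0.0421, 0.0051]
tool_rot: [180.0, 0.0, 9.9]
ft_force: [0.2, 1.0, 0.4]
opening: 0.0641
gripper_force: 0.0
```

Call:
apply_moves:
  increments:
    - [0,0,0,0,0,0]
    - [0,0,0,0,0,0]
    - [0,0,0,0,0,0]
    - [0,0,0,0,0,0]
    - [0,0,0,0,0,0]
    - [0,0,0,0,0,0]
  jaw: 0.5

```text
clock: 19.58
position: [0.4328, -0.0416, 0.0066]
tool_rot: [180.0, -0.1, 10.0]
ft_force: [-2.5, -0.4, 14.1]
opening: 0.031
gripper_force: 58.2
```

Call:
apply_moves:
  increments:
    - [0,0,-0.01,0,0,0]
    - [0,0,-0.03,0,0,0]
    - [0,0,-0.06,0,0,0]
    - [0,0,-0.09,0,0,0]
    - [0,0,-0.12,0,0,0]
    - [0,0,-0.14,0,0,0]
    - [0,0,-0.145,0,0,0]
    - [0,0,-0.145,0,0,0]

```text
clock: 20.58
position: [0.4321, -0.0415, 0.1505]
tool_rot: [180.0, -0.0, 10.0]
ft_force: [-0.4, 0.9, -0.5]
opening: 0.0308
gripper_force: 59.4
```

Run:
```python
from ring import *
s,p,d=wsnap("pics/w11.png");t=s["position"];print(t,s["tool_rot"])
hand(s,p,"thin",t[2]+.0055); hand(s,p,"thin",t[2]+.007)
go(.6313,-.3352,.15,41.5)
```

```text
[ 0.43205306 -0.04145965  0.15046286] [ 1.79992345e+02 -2.23515452e-02  1.00128515e+01]
outer 22 [-0.0603  0.0019] 0.004 4473.5 [-0.045 -0.015] [0.022 0.025]
hole 35 [ 0.0016 -0.0001] 0.0009 577.0 [-0.003 -0.008] [0.01  0.009]
outer 22 [-0.0589  0.0018] 0.004 4473.5 [-0.044 -0.015] [0.023 0.025]
hole 35 [ 0.0023 -0.0001] 0.0008 577.0 [-0.002 -0.008] [0.01  0.008]
clk 20.62 delta [0.1454, 0.3239, -0.0001] rot [-0.0002, 0.0006, -0.5495] rows 5.7 2.9
```

Call:
apply_moves:
  increments:
    - [0.024,0.053,0,0,0,-0.09]
    - [0.048,0.107,0,0,0,-0.18]
    - [0.072,0.16,0,0,0,-0.27]
    - [0.096,0.214,0,0,0,-0.36]
    - [0.12,0.268,0,0,0,-0.45]
    - [0.1447,0.3243,0,0,0,-0.55]
    - [0.1447,0.3243,0,0,0,-0.55]
    - [0.1447,0.3243,0,0,0,-0.55]

```text
clock: 21.62
position: [0.6303, -0.3349, 0.1484]
tool_rot: [-179.8, 0.0, 41.5]
ft_force: [-0.5, 0.4, -0.5]
opening: 0.0309
gripper_force: 59.6
```

Call:
apply_moves:
  increments:
    - [0,0,0.02,0,0,0]
    - [0,0,0.04,0,0,0]
    - [0,0,0.055,0,0,0]
    - [0,0,0.062,0,0,0]
    - [0,0,0.064,0,0,0]
    - [0,0,0.064,0,0,0]

```text
clock: 22.38
position: [0.6314, -0.3358, 0.0868]
tool_rot: [180.0, -0.0, 41.5]
ft_force: [0.1, 0.3, -0.5]
opening: 0.0311
gripper_force: 59.6
```

Run:
```python
from ring import *
s,p,d=wsnap("pics/w12.png");t=s["position"];print(t,s["tool_rot"])
hand(s,p,"thin",t[2]+.0034)
q,_=snap("scene")
save("pics/w12b.png",np.hstack([cv2.resize(p[170:320,230:430],(500,375),interpolation=2)[:, :500],cv2.resize(q[130:230,275:355],(300,375),interpolation=2)]))
go(.6307,-.3357,.08,41.5)
```

```text
[ 0.63135889 -0.33583472  0.0868332 ] [ 1.79957793e+02 -1.40756637e-02  4.15199578e+01]
outer 53 [0.0014 0.0007] 0.0005 3272.5 [-0.017 -0.015] [0.021 0.017]
hole 31 [0.0009 0.0006] 0.0004 571.5 [-0.004 -0.008] [0.009 0.009]
clk 22.48 delta [-0.0005, -0.0007, 0.0071] rot [0.0012, -0.0005, 0.0003] rows 0.1 0.0
```

View pics/w12b.png

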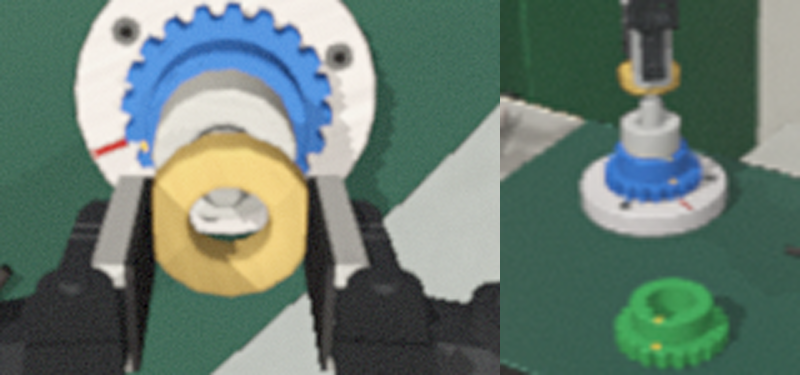

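The brass ring is held level and concentric over the tip, which shows in the bore at crop (228,197). The thick spacer lies flat on the boss.

Call:
apply_moves:
  increments:
    - [-0.0008,-0.001,0,0,0,0]
    - [-0.0008,-0.001,0.004,0,0,0]
    - [-0.0008,-0.001,0.008,0,0,0]
    - [-0.0008,-0.001,0.011,0,0,0]
    - [-0.0008,-0.001,0.014,0,0,0]
    - [-0.0008,-0.001,0.017,0,0,0]
    - [-0.0008,-0.001,0.017,0,0,0]

```text
clock: 23.35
position: [0.6296, -0.3353, 0.069]
tool_rot: [-180.0, 0.0, 41.5]
ft_force: [-0.3, -0.5, -0.6]
opening: 0.0306
gripper_force: 59.6
```

Call:
apply_moves:
  increments:
    - [0,0,0.002,0,0,0]
    - [0,0,0.004,0,0,0]
    - [0,0,0.0055,0,0,0]
    - [0,0,0.0064,0,0,0]
    - [0,0,0.0066,0,0,0]
    - [0,0,0.0066,0,0,0]

```text
clock: 24.1
position: [0.6297, -0.3355, 0.063]
tool_rot: [-180.0, 0.0, 41.5]
ft_force: [-0.9, 0.1, 2.5]
opening: 0.0309
gripper_force: 60.0
```

Light contact at the expected height. Release and check.

Call:
apply_moves:
  increments:
    - [0,0,0,0,0,0]
    - [0,0,0,0,0,0]
    - [0,0,0,0,0,0]
    - [0,0,0,0,0,0]
  jaw: -0.5

```text
clock: 24.6
position: [0.6298, -0.3355, 0.0628]
tool_rot: [180.0, 0.0, 41.5]
ft_force: [0.3, -0.5, 0.5]
opening: 0.0642
gripper_force: 0.0
```

Call:
apply_moves:
  increments:
    - [0,0,-0.02,0,0,0]
    - [0,0,-0.06,0,0,0]
    - [0,0,-0.095,0,0,0]
    - [0,0,-0.1,0,0,0]
    - [0,0,-0.1,0,0,0]
    - [0,0,-0.1,0,0,0]

```text
clock: 25.35
position: [0.6291, -0.3351, 0.1618]
tool_rot: [-179.9, 0.0, 41.5]
ft_force: [0.4, 0.2, -0.6]
opening: 0.0641
gripper_force: 0.0
```

Run:
```python
from ring import *
s,p,d=wsnap("pics/w13.png");t=s["position"]
ring(s,p,"thin",.066,(.631,-.335))
E_=np.array(_WM["hand_eye"]) if "_WM" in globals() else np.array(viewer.camera_model("wrist")["hand_eye"]);K=viewer.camera_model("wrist")["K"]
v,u=np.mgrid[:400,:640];x=(u-K[0,2])/K[0,0];y=(v-K[1,2])/K[1,1];th=np.hypot(x,y)+1e-9
P=np.stack([d*np.tan(th)*x/th,d*np.tan(th)*y/th,d],-1)@E_[:3,:3].T+E_[:3,3]
P=P@Ro.from_euler("xyz",s["tool_rot"],degrees=True).as_matrix().T+t
r=np.hypot(P[...,0]-.6313,P[...,1]+.335);a=np.degrees(np.arctan2(P[...,1]+.335,P[...,0]-.6313))
ok=(d>0)&(P[...,2]<.1)
for n,lo,hi in(("thin top",.011,.016),("boss",.0195,.021),("disc",.025,.028),("base",.034,.042)):
  for q in range(-180,180,90):
    m=ok&(r>lo)&(r<hi)&(a>=q)&(a<q+90);z=P[m][:,2];print(n,q,len(z),np.percentile(z,[25,50,75]).round(4) if len(z) else "")
print(s["ft_force"],s["opening"])
```

```text
outer 116 [322.4 198.4] [ 0.6308 -0.3354  0.017 ] area 1321.0
hole 55 [322.3 198.8] [ 0.6306 -0.3355  0.0082] area 308.5
thin top -180 159 [0.0649 0.0654 0.0659]
thin top -90 154 [0.065  0.0655 0.0659]
thin top 0 230 [0.0621 0.0648 0.0655]
thin top 90 154 [0.0651 0.0655 0.0659]
boss -180 4 [0.0647 0.0648 0.0649]
boss -90 39 [0.0371 0.0375 0.0378]
boss 0 106 [0.0318 0.0369 0.0375]
boss 90 37 [0.037  0.0374 0.0379]
disc -180 1 [0.0232 0.0232 0.0232]
disc -90 130 [0.0226 0.0234 0.0239]
disc 0 175 [0.0188 0.0229 0.0236]
disc 90 106 [0.0225 0.0234 0.0239]
base -180 285 [0.0131 0.0135 0.014 ]
base -90 483 [0.0131 0.0136 0.0141]
base 0 525 [0.0131 0.0135 0.014 ]
base 90 476 [0.0132 0.0136 0.014 ]
[ 0.41485233  0.24309396 -0.64675953] 0.06413603608890286
```

All the parts are flat and at the right heights, with the robot clear of them.

```bash
python3 -c "
from workcell import ticket
print(ticket.hand_in())"
```

```text
the job is handed in; nothing more can be done
None
```

The arbor is built and handed in at about 25 s: the blue wheel sits fully down over the red key, with the thick steel spacer and then the thin brass spacer flat on top; the two bushes and the hexagon key were not touched.

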